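Load the dosing lane with clean vials and close its guide rail

TASK

Take the lid off the steel pot by its knob and lay it flat on the table, knob up. Stand every clean vial from the pot upright on the dosing lane between its two guide rails, then wind the crank clockwise (seen from above) until the moving rail is fully home against its stop, leaving the crank seated on its square drive end. Put the lid back on the pot so that it sits properly, and leave the other things on the table undisturbed.

Things in the scene. Friction and masses are not known exactly. Their poses are not given: they have to be found in the camera images.
- pot: Stainless pot, loose, 1.3 kg: 176 mm outside diameter, 80 mm high, wall 3 mm, floor 4 mm; loop handles at its own +x and -x sides reach 120 mm from its axis, 71 mm high. Origin at the centre of its underside, z up. The vials stand upright on its floor about 75 mm apart, mouths 10 mm below the rim. Lid on: the knob centre is on the axis, 117 mm above this origin.
- lid_knob (a point): Centre of the black knob (32 mm diameter, 26 mm high, on 11 mm of free stem) of the loose steel lid, 0.4 kg; z up along the knob. Lid: disc 188 mm diameter, 5 mm thick, on a plug 158 mm diameter, 6 mm deep, that drops into the pot's 170 mm bore with the disc on the rim. This point is 43 mm above the plug's underside, 37 mm above the disc's; lid flat on the table: 43 mm high.
- vial1_mid (a point): Centre (half-way up) of a loose open black vial: 36 mm diameter body 58 mm high, then an 8 mm neck of 29 mm diameter, 66 mm in all, 60 g; z along its axis, up. Between two and four vials are in the pot; an absent one reads None from the start.
- vial2_mid (a point): Centre (half-way up) of a loose open black vial: 36 mm diameter body 58 mm high, then an 8 mm neck of 29 mm diameter, 66 mm in all, 60 g; z along its axis, up. Between two and four vials are in the pot; an absent one reads None from the start.
- vial3_mid (a point): Centre (half-way up) of a loose open black vial: 36 mm diameter body 58 mm high, then an 8 mm neck of 29 mm diameter, 66 mm in all, 60 g; z along its axis, up. Between two and four vials are in the pot; an absent one reads None from the start.
- vial4_mid (a point): Centre (half-way up) of a loose open black vial: 36 mm diameter body 58 mm high, then an 8 mm neck of 29 mm diameter, 66 mm in all, 60 g; z along its axis, up. Between two and four vials are in the pot; an absent one reads None from the start.
- lane: Dosing lane, fixed: plate 270 mm (own x, along the lane) by 230 mm (own y), its top 20 mm high. Origin at the centre of the underside. Fixed rail: inner face at y = -85 mm. Moving rail, 250 mm long: inner face at y = -20 mm open, -47 mm home, leaving 38 mm. Rail tops 48 mm high, bearing blocks behind it 50 mm. Gearbox 56 x 56 mm, 72 mm high, centred at x = 0, y = 85 mm.
- rail (a joint): Travel of the moving rail, m: 0 fully open, 0.027 fully home against its stop. The rail moves 8 mm per full turn of the crank, clockwise from above closes it. It starts fully open: nearly three and a half turns.
- drive (a point): Top centre of the fixed-place vertical square drive end (14 mm square, 25 mm long) on the gearbox, 103 mm high: the crank's axis. The loose crank (0.25 kg) rests on it by weight, its square socket 25 mm deep with 0.7 mm play a side: lifted 25 mm it comes off.
- crank_handle (a point): Centre of the crank's upright black handle, a sleeve 20 mm diameter, 44 mm long that revolves freely on its pin, 55 mm out from the drive axis; it spans 112 to 156 mm above the table, this point 134 mm; the arm below it (20 mm wide) is 110 mm high at its top. x points from the drive axis to the handle. Turning takes about 1 N at the handle.
- mug: Bystander: teal travel mug, 70 mm diameter, 180 mm high; origin at the centre of its underside. Leave alone.
- tape: Bystander: roll of yellow tape, 84 mm diameter, 50 mm high; origin at the centre of its underside. Leave alone.
- jar: Bystander: open glass jar, 84 mm diameter, 75 mm high; origin at the centre of its underside. Leave alone.
- water: Bystander: clear water bottle, 68 mm diameter, 200 mm high; origin at the centre of its underside. Leave alone.
- driver: Bystander: screwdriver, 180 mm long, lying along its own x, origin about half-way. Leave alone.
- towels: Bystander: pack of paper towels, 120 x 200 x 60 mm; origin at the centre of its underside. Leave alone.
There are look-alikes about, which are no part of the job. Of the things shaped like the part that bears crank_handle, the dark steel one is meant.

How it is judged:
By the outcome, as a careful person would: the job done as asked, in the order asked, and still so for the second after the job is handed in, with the robot touching nothing.
Of vial1, vial2, vial3, vial4 only 2 to 4 are there at a start; the rules pass over those that are not, and their reading is None.
At some moment in a run one of lid may be knocked a few centimetres aside while the robot is not near it.
It also fails if it takes over 210 s, if anything falls off the work surface, if the arm or the gripper's body presses on something with over 40 N, if the wrist force passes 120 N, or if a joint passes its speed limit or range.

ROBOT

A 6-joint arm with a two-finger parallel gripper is mounted at the origin on the work surface. World frame = base frame: x ahead of the robot, y to its left, z up, the work surface at z = 0. Lengths are in m, angles in degrees, forces in N, time in s.
With the tool pointing down it reaches from about 0.25 to 0.725 m from the base axis. Payload 9.7 kg.
Tool frame: the origin (TCP) lies on the centre line of the jaws, within the pads' length; the fingertips stand bot.nose_length ahead of it and the grasp point (between the pads) lies 11 mm behind it (bot.nose_length is the distance from the TCP to the fingertips, in m); z points along the fingers, y is the line along which they close (so a half turn about z gives the same grasp; the last joint's range is limited). The gripper opens to 85 mm and grips with 20 to 120 N. Pads are 22 mm wide; open, the fingers measure 114 mm over their backs; the gripper's body (76 mm by 85 mm) begins 54 mm behind the grasp point. The pads swing forward as they close: fully open they stand 13 mm farther back than shut.
Start: joints at [65.89, 4.979, 10.078, 95.1, 0, 90], TCP at [0.225, 0.502, 0.239] pointing down, gripper open.
Joint ranges: [-179.16, 179.16], [-48.56, 103.87], [-65.8, 70.77], [-126.05, 130.52], [-82.76, 87.17], [-180, 180]. Speed limits (degrees/s): [127.2, 127.2, 147.25, 180, 180, 180].

INTERFACE

Orientations are given as [roll, pitch, yaw] about the fixed x, y, z axes, in that order (R = Rz(yaw) Ry(pitch) Rx(roll)).
In Python, from workcell import bot gives the robot as it stands. The module is installed in compiled form; this text tells all that it offers.
- The arm moves only by the shell command python3 -m inch 'ROWS' [OPENING] [FORCE]. ROWS is JSON, a list of rows, each a list of 4 numbers: the shift along the world's x, y, z in cm, then the turn about the world's z in degrees. A call has exactly 8 rows; each row is the pose to reach, as a shift and turn from the pose commanded when the call began; what a row does not reach only later rows make up. A row lasts 1/8 s, in which the tool goes at most 62.5 mm and 10.7 degrees, less where a joint would pass 70% of its speed; a pose out of reach is approached as far as the arm can. A call with a gripper value outside its range is refused whole. OPENING is the finger opening in cm, from 0 to 8.54, set as the call begins (- or left out, the last holds). The fingers move at their own pace and stop on an object; FORCE is the grip in N (left out, the last holds). Time passes only in rows, so rows that repeat a pose let the fingers close, or fill a call up. It gives the time, the measured TCP pose, the force, the opening and the grip force at its end, in the units of the state.
- bot.get_obs(): the state, without advancing time (a new reading comes with each control period).
- bot.camera(name): name is "scene" or "top"; returns a dict with "img" (420x560x3 uint8, red, green, blue), "fovy" (degrees; the focal length in pixels is half the picture's height over the tangent of half this angle, whatever the lens; pixels are square), "cx", "cy" (the principal point, pixels), "dist" ([k1, k2, p1, p2, k3] as OpenCV has them; the pictures are not rectified), "R" (3x3) and "t" (3): a world point X has camera coordinates R X + t. Camera axes: x right, y down, z forward; pixel columns grow to the right and rows downward; lengths in m; the calibration is good to about 2 mm. A picture is of the moment at which its call begins. There is no depth.
- bot.job_done(): hands the job in; it is judged then, once.
Trained networks look in a picture, given as the dict that the camera call returned (one of the last four; its "shot" number tells which), for a name from the list of things; names that differ only in an ending like _2 or _b are one class to them, and where a whole thing is asked for, a point or a joint stands for the part that bears it (a point fixed in the world has none). Each returns a list of dicts, best first, with "score" (0 to 1); they miss things now and then, are a little off and sometimes report something else, mostly with a low value. They report only what shows in the picture. A call takes as long as a camera call. They do not tell look-alikes from the thing itself.
- bot.find_in(thing, picture): "point" ([column, row] in pixels, amid what is visible of it).
- bot.landmark_of(thing, picture): "point" ([column, row] in pixels: a listed point, or the origin of a listed thing).
The state is a dict: "time": time; "q": joint angles; "qd": joint speeds; "joint_efforts": joint torques, N m; "ee_pos": TCP position; "tcp_rot": TCP orientation; "wrist_force": force on the tool from outside, world axes, zero at the start; "torque": the same for the moment, N m; "opening": finger opening in m; "grasp_force": force on a finger pad.
Only numpy, scipy, OpenCV 4.12 (cv2) and the standard library are available. Lean on these libraries where they do the work, as an engineer would, in place of code of your own. Each camera call takes 0.05 s, during which the arm holds its last target. There are 200 camera calls.

## Working session

There is one attempt and no reset: what is moved stays moved. The work goes in short steps, Python scripts to look and compute and a shell command to move; the robot and the scene stay as the last step left them, time stands still between calls to the robot, and variables do not carry over. Pictures are saved under pics/ and viewed, at most 14 in all, crops included, and the job is handed in when it is done.

```bash
mkdir -p pics; ls; cat > h.py <<'E'
import numpy as np, cv2
from workcell import bot
def K(c):
    f=210/np.tan(np.radians(c['fovy']/2)); return np.array([[f,0,c['cx']],[0,f,c['cy']],[0,0,1]])
def ray(c,p):
    u=cv2.undistortPoints(np.array([[p]],float),K(c),np.array(c['dist'],float))[0,0]
    R=np.array(c['R']);t=np.array(c['t']); return -R.T@t, R.T@np.array([u[0],u[1],1])
def atz(c,p,z):
    o,d=ray(c,p); return o+d*(z-o[2])/d[2]
def proj(c,X):
    r,_=cv2.Rodrigues(np.array(c['R'])); return cv2.projectPoints(np.array(X,float).reshape(-1,1,3),r,np.array(c['t'],float),K(c),np.array(c['dist'],float))[0][:,0]
def tri(c1,p1,c2,p2):
    o1,d1=ray(c1,p1);o2,d2=ray(c2,p2);d1/=np.linalg.norm(d1);d2/=np.linalg.norm(d2)
    s=np.linalg.lstsq(np.c_[d1,-d2],o2-o1,rcond=None)[0];a=o1+s[0]*d1;b=o2+s[1]*d2
    return (a+b)/2,np.linalg.norm(a-b)
def save(c,n,box=None,s=1):
    im=c['img'][:,:,::-1]
    if box: im=im[box[1]:box[3],box[0]:box[2]]
    cv2.imwrite('pics/'+n,cv2.resize(im,None,fx=s,fy=s,interpolation=cv2.INTER_CUBIC))
E
python3 - <<'E'
from h import *
S=bot.camera('scene');T=bot.camera('top')
save(S,'s0.png',s=1.4);save(T,'t0.png',s=1.4)
print(bot.nose_length, bot.get_obs()['ee_pos'])
H=dict(pot=0,lid_knob=.117,lane=0,drive=.103,crank_handle=.134,mug=0,tape=0,jar=0,water=0,driver=.01,towels=0,vial1_mid=.037)
for n,z in H.items():
  for l,c in (('S',S),('T',T)):
    print(n,l,[(np.round(d['point']).tolist(),round(d['score'],2),np.round(atz(c,d['point'],z)[:2],3).tolist()) for d in bot.landmark_of(n,c)[:5]])
for l,c in (('S',S),('T',T)): print(l,-np.array(c['R']).T@np.array(c['t']))
E
```

```text
pics
0.008 [0.22458601 0.50184454 0.23865923]
pot S [([346.0, 188.0], 0.67, [0.474, 0.272])]
pot T []
lid_knob S []
lid_knob T [([175.0, 220.0], 0.86, [0.486, 0.266])]
lane S [([211.0, 267.0], 0.87, [0.546, -0.288])]
lane T [([338.0, 203.0], 0.65, [0.554, -0.282])]
drive S [([237.0, 248.0], 0.82, [0.582, -0.205]), ([272.0, 293.0], 0.31, [0.767, -0.183])]
drive T [([319.0, 192.0], 0.83, [0.57, -0.208])]
crank_handle S [([110.0, 308.0], 0.84, [0.613, -0.6]), ([199.0, 187.0], 0.7, [0.331, -0.223]), ([146.0, 293.0], 0.6, [0.616, -0.496]), ([239.0, 256.0], 0.58, [0.631, -0.217]), ([112.0, 261.0], 0.55, [0.47, -0.554])]
crank_handle T [([326.0, 288.0], 0.75, [0.258, -0.211]), ([321.0, 171.0], 0.58, [0.635, -0.214]), ([404.0, 195.0], 0.58, [0.548, -0.48]), ([431.0, 242.0], 0.53, [0.391, -0.553]), ([435.0, 195.0], 0.49, [0.544, -0.582])]
mug S [([344.0, 274.0], 0.76, [0.769, 0.07])]
mug T [([241.0, 143.0], 0.62, [0.786, 0.059]), ([274.0, 144.0], 0.4, [0.778, -0.061])]
tape S [([356.0, 254.0], 0.6, [0.725, 0.145])]
tape T [([218.0, 164.0], 0.54, [0.711, 0.145])]
jar S [([274.0, 295.0], 0.59, [0.728, -0.158])]
jar T [([300.0, 155.0], 0.8, [0.736, -0.155])]
water S [([308.0, 292.0], 0.62, [0.768, -0.062])]
water T []
driver S [([318.0, 163.0], 0.66, [0.329, 0.24])]
driver T [([186.0, 272.0], 0.57, [0.322, 0.252])]
towels S [([412.0, 165.0], 0.94, [0.501, 0.56]), ([240.0, 256.0], 0.57, [0.552, -0.189])]
towels T [([96.0, 224.0], 0.86, [0.498, 0.58])]
vial1_mid S []
vial1_mid T []
S [ 1.25607761 -0.41197944  1.19458499]
T [ 0.2537158  -0.05614336  1.46512561]
```

View pics/s0.png

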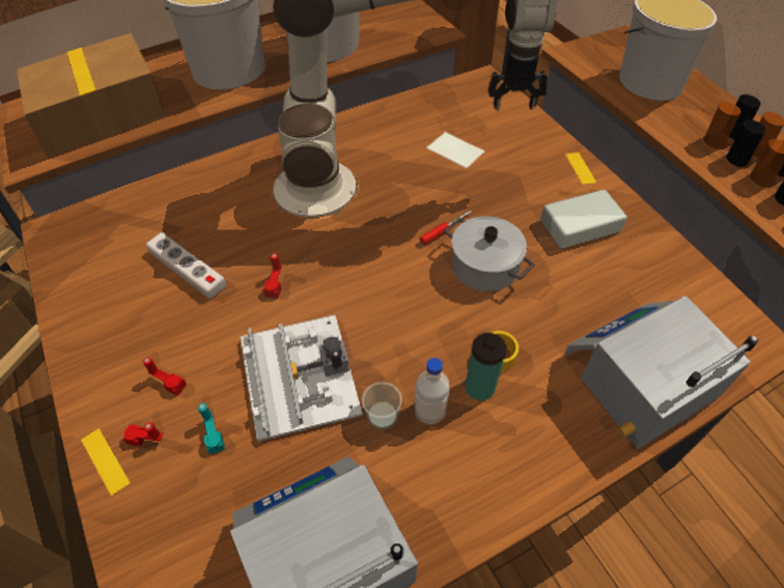

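View pics/t0.png

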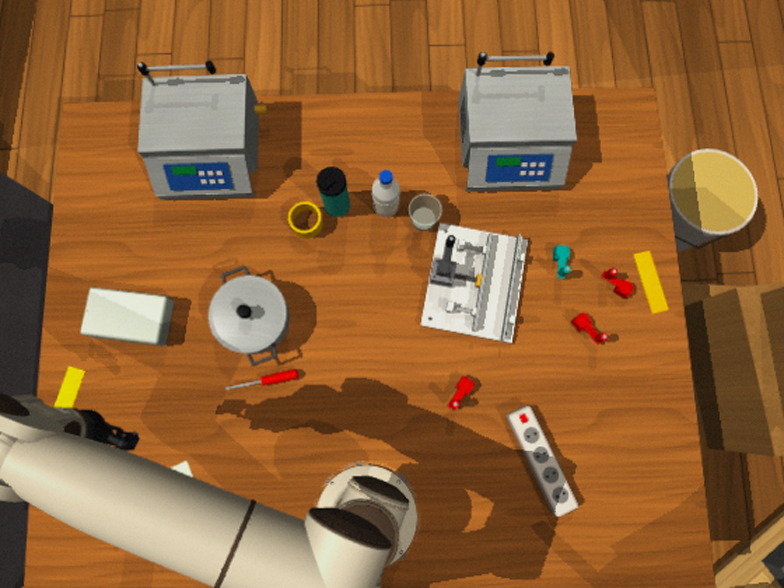

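The scene picture shows the pot with lid and knob at (490,233), the white lane at (300,375), and the dark crank on the gearbox at (335,355), in 1.4x pixels. In raw pixels, the crank candidates are:
- **Scene view:** dark (239,256), red (199,187), red (120,265), red (105,308), teal (146,295).
- **Top view:** dark (321,171), red (326,288), teal (404,195), red (435,195), red (425,235).

I choose the dark one on the gearbox and will check it in one crop.

```bash
python3 - <<'E'
from h import *
S=bot.camera('scene');T=bot.camera('top')
a=cv2.resize(T['img'][150:255,290:390],(500,525),interpolation=cv2.INTER_CUBIC)
b=cv2.resize(S['img'][220:325,165:265],(500,525),interpolation=cv2.INTER_CUBIC)
cv2.imwrite('pics/c1.png',cv2.resize(np.hstack([a,b]),(800,420))[:,:,::-1])
for n in ('drive','crank_handle','lane','lid_knob','pot'):
  s=bot.landmark_of(n,S);t=bot.landmark_of(n,T)
  for p in s:
    for q in t:
      X,e=tri(S,p['point'],T,q['point'])
      if e<.015: print(n,np.round(X,3),round(e,4))
  for k,c in (('S',S),('T',T)): print(k,n,[(np.round(d['point'],1).tolist(),round(d['score'],2)) for d in bot.find_in(n,c)[:3]])
E
```

```text
drive [ 0.575 -0.206  0.093] 0.002
S drive [([209.0, 270.8], 0.68)]
T drive [([340.1, 203.5], 0.97)]
crank_handle [ 0.522 -0.557  0.207] 0.0037
crank_handle [ 0.397 -0.585  0.041] 0.0101
crank_handle [ 0.265 -0.217  0.084] 0.0098
crank_handle [ 0.566 -0.504  0.048] 0.0014
crank_handle [ 0.558 -0.62   0.042] 0.01
crank_handle [ 0.632 -0.219  0.139] 0.0039
S crank_handle [([148.9, 309.9], 0.9), ([194.2, 200.3], 0.71), ([235.0, 249.8], 0.65)]
T crank_handle [([319.1, 183.8], 0.76), ([401.4, 184.7], 0.64), ([329.9, 277.2], 0.54)]
lane [ 0.556 -0.288  0.012] 0.0005
S lane [([213.8, 268.0], 0.84), ([310.7, 165.2], 0.61)]
T lane [([339.8, 205.4], 0.57)]
lid_knob [0.48  0.266 0.121] 0.0112
S lid_knob []
T lid_knob [([178.0, 224.2], 0.93), ([275.3, 140.5], 0.54)]
S pot [([350.7, 194.1], 0.8)]
T pot [([198.4, 238.8], 0.47)]
```

View pics/c1.png

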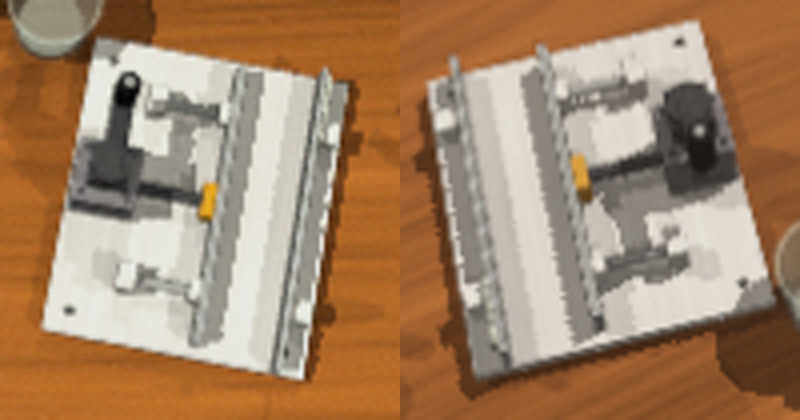

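The crop shows the dark steel crank on the gearbox at top crop (125,90), which is raw (321,172). Its handle points away from the robot. The moving rail is at the left of the channel with the orange bracket, and the fixed rail is at the right. I'll fit the lane pose from the plate corners and look for the knob and pot circles.

```bash
python3 - <<'E'
from h import *
S=bot.camera('scene');T=bot.camera('top')
t=[(314.2,160),(377.5,171.2),(365.8,245),(300.5,232.5)]
s=[(258.7,290.7),(183.2,315),(172.5,240.5),(239.2,225.5)]
a=np.array([atz(T,p,.02)[:2] for p in t]);b=np.array([atz(S,p,.02)[:2] for p in s])
# corners own: (+x,+y),(+x,-y),(-x,-y),(-x,+y)
own=np.array([(135,115),(135,-115),(-135,-115),(-135,115)])/1e3
for P in (a,b,(a+b)/2):
  m=P.mean(0);H=own.T@(P-m);ang=np.arctan2(H[0,1]-H[1,0],H[0,0]+H[1,1]);R=np.array([[np.cos(ang),-np.sin(ang)],[np.sin(ang),np.cos(ang)]])
  print('lane',np.round(m,4),np.degrees(ang),'res',np.abs(own@R.T+m-P).max(),'drive',m+R@[0,.085])
# lid disc ellipse
for n,c in (('S',S),('T',T)):
  print(n,'knob/dark', end=' ')
  uv=proj(c,[.48,.266,.117])[0].astype(int);g=c['img'][uv[1]-25:uv[1]+26,uv[0]-25:uv[0]+26].max(2)
  m=(g<60).astype(np.uint8);N,_,st,ce=cv2.connectedComponentsWithStats(m)
  for i in range(1,N):
    if st[i,4]>20: print(st[i,4],ce[i]+uv-25,atz(c,ce[i]+uv-25,.117)[:2],end=';')
  print()
E
```

```text
lane [ 0.5549 -0.2867] -12.51759672672243 res 0.0024684121007136905 drive [ 0.5732988 -0.2037595]
lane [ 0.5581 -0.2839] -11.742311675320039 res 0.010630296212578827 drive [ 0.57540081 -0.20071859]
lane [ 0.5565 -0.2853] -12.132085292232107 res 0.006556054607010475 drive [ 0.5743533 -0.2022378]
S knob/dark 80 [350.0875 167.1125] [0.48124521 0.26983345];
T knob/dark 72 [174.15277778 221.91666667] [0.48067295 0.27009344];
```

```bash
python3 -m inch '[[4,-4,0,0],[8,-7.5,0,0],[12,-11,0,0],[16,-15,0,0],[20,-18.5,0,0],[25.6,-23.2,-2,0],[25.6,-23.2,-4,0],[25.6,-23.2,-4,0]]' 8.5 40; python3 -c "
from workcell import bot
o=bot.get_obs();print(o['q'],o['tcp_rot'],o['ee_pos'])"
```

```text
time: 3.5
ee_pos: [0.4806, 0.2688, 0.1975]
tcp_rot: [-179.9, -0.1, 155.8]
wrist_force: [0.2, 0.4, 0.3]
opening: 0.0851
grasp_force: 0.0
[2.92218533e+01 4.58007806e+00 5.01876337e+00 9.06272041e+01
 3.38025476e-03 5.34511921e+01] [-1.79850566e+02 -1.14979693e-01  1.55770506e+02] [0.48057993 0.26884637 0.19753187]
```

```bash
python3 -m inch '[[0,0,-3,0],[0,0,-6,0],[0,0,-8,0],[0,0,-9.2,0],[0,0,-9.2,0],[0,0,-9.2,0],[0,0,-9.2,0],[0,0,-9.2,0]]' 8.5 40; python3 -m inch '[[0,0,0,0],[0,0,0,0],[0,0,0,0],[0,0,0,0],[0,0,0,0],[0,0,0,0],[0,0,0,0],[0,0,0,0]]' 1 40;python3 -m inch '[[0,0,1,0],[0,0,2,0],[0,0,4,0],[0,0,6,0],[0,0,6,0],[0,0,6,0],[0,0,6,0],[0,0,6,0]]'
```

```text
time: 4.5
ee_pos: [0.4809, 0.2701, 0.1078]
tcp_rot: [180.0, 0.0, 155.9]
wrist_force: [-0.6, 0.2, 0.0]
opening: 0.0852
grasp_force: 0.0
time: 5.5
ee_pos: [0.4808, 0.2701, 0.1075]
tcp_rot: [180.0, 0.0, 155.9]
wrist_force: [-0.3, 0.1, 4.5]
opening: 0.0312
grasp_force: 39.9
time: 6.5
ee_pos: [0.4804, 0.2699, 0.1666]
tcp_rot: [-179.9, -0.0, 155.9]
wrist_force: [0.0, 0.3, -4.1]
opening: 0.0309
grasp_force: 40.4
```

```bash
python3 -m inch '[[-1,-4,1,0],[-2,-9,1,0],[-3,-14,1,0],[-4,-19,0,0],[-5,-23,-2,0],[-5,-23,-6,0],[-5,-23,-9,0],[-5,-23,-11,0]]';python3 -m inch '[[0,0,-1,0],[0,0,-1.6,0],[0,0,-2,0],[0,0,-2.3,0],[0,0,-2.3,0],[0,0,-2.3,0],[0,0,-2.3,0],[0,0,-2.3,0]]'
```

```text
time: 7.5
ee_pos: [0.4299, 0.0397, 0.0556]
tcp_rot: [-180.0, -0.1, 155.9]
wrist_force: [-0.2, -0.0, -3.3]
opening: 0.0309
grasp_force: 41.1
time: 8.5
ee_pos: [0.4307, 0.04, 0.0344]
tcp_rot: [180.0, 0.0, 155.9]
wrist_force: [-0.6, -0.0, -4.5]
opening: 0.0314
grasp_force: 41.1
```

```bash
python3 -m inch '[[0,0,-0.1,0],[0,0,-0.2,0],[0,0,-0.2,0],[0,0,-0.2,0],[0,0,-0.2,0],[0,0,-0.2,0],[0,0,-0.2,0],[0,0,-0.2,0]]' && python3 -m inch '[[0,0,0,0],[0,0,0,0],[0,0,0,0],[0,0,0,0],[0,0,2,0],[0,0,6,0],[0,0,12,0],[0,0,18,0]]' 8.5 && python3 -m inch '[[-6,0,2,0],[-12,-3,2,0],[-15,-6,2,0],[-17,-8,2,0],[-17,-8,2,0],[-17,-8,2,0],[-17,-8,2,0],[-17,-8,2,0]]'; python3 - <<'E'
from h import *
S=bot.camera('scene');T=bot.camera('top')
a=cv2.resize(T['img'][170:280,130:290],(800,550),interpolation=cv2.INTER_CUBIC)
cv2.imwrite('pics/t2.png',a[:,:,::-1])
save(S,'s2.png',(250,130,410,240),5)
for n,z in (('vial1_mid',.037),('lid_knob',.043),('pot',0)):
  for l,c in (('S',S),('T',T)):
    print(n,l,[(np.round(d['point'],1).tolist(),round(d['score'],2),np.round(atz(c,d['point'],z)[:2],3).tolist()) for d in bot.landmark_of(n,c)[:7]])
E
```

```text
time: 9.5
ee_pos: [0.4308, 0.04, 0.0335]
tcp_rot: [180.0, 0.0, 155.9]
wrist_force: [-4.8, -0.2, 8.4]
opening: 0.0308
grasp_force: 42.6
time: 10.5
ee_pos: [0.4303, 0.04, 0.214]
tcp_rot: [-180.0, -0.0, 155.9]
wrist_force: [1.2, 0.3, 0.9]
opening: 0.0852
grasp_force: 0.0
time: 11.5
ee_pos: [0.261, -0.0397, 0.2321]
tcp_rot: [-180.0, -0.0, 156.0]
wrist_force: [0.5, 0.4, -0.2]
opening: 0.0847
grasp_force: 0.0
vial1_mid S [([360.9, 181.5], 0.46, [0.501, 0.315])]
vial1_mid T [([166.4, 216.9], 0.67, [0.512, 0.317])]
lid_knob S [([283.5, 194.5], 0.61, [0.425, 0.04]), ([232.8, 246.0], 0.53, [0.534, -0.203])]
lid_knob T [([249.1, 234.1], 0.69, [0.445, 0.031]), ([187.9, 275.1], 0.4, [0.311, 0.238])]
pot S [([343.2, 188.3], 0.73, [0.473, 0.262])]
pot T [([181.6, 227.8], 0.82, [0.479, 0.272])]
```

View pics/t2.png

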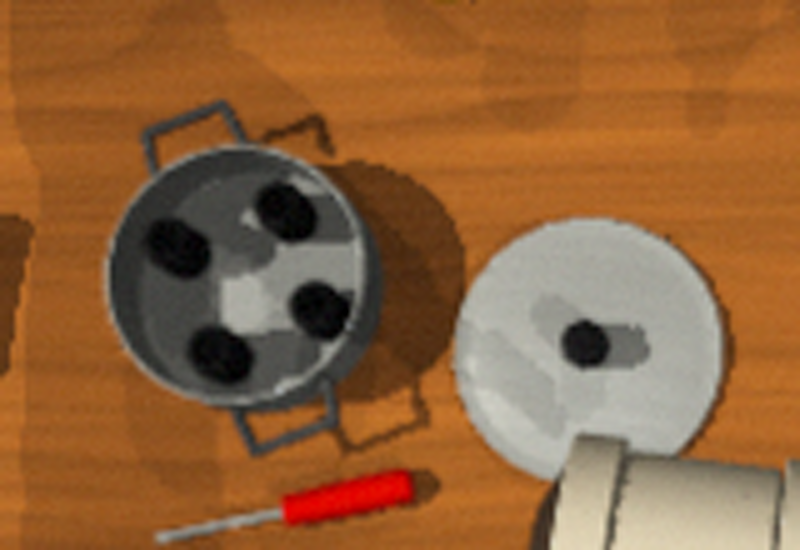

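View pics/s2.png

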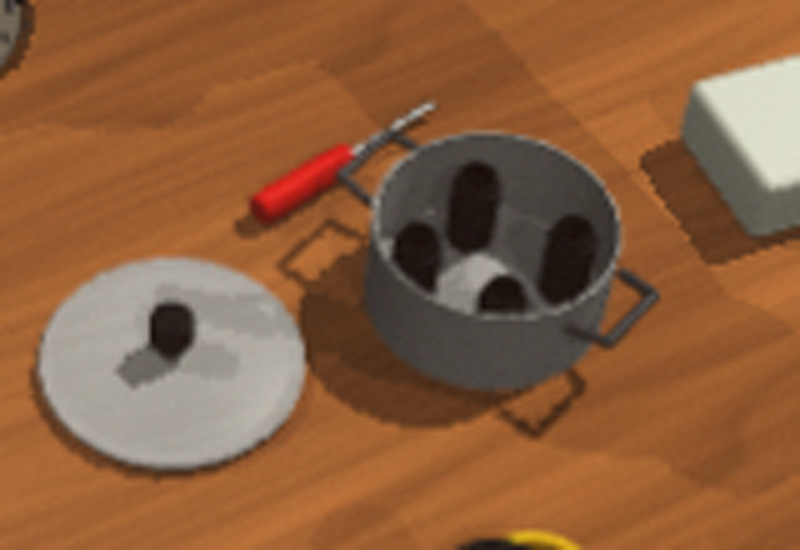

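Four black vials stand in the pot, at crop (178,247), (287,210), (322,308) and (221,353). The lid lies flat, knob up, at (586,343). Next I'll locate the vials by matching silhouette centroids.

```bash
cat > vials.py <<'E'
from h import *
from scipy.optimize import minimize
th=np.linspace(0,2*np.pi,40)
def hull(c,x,y,z0=.004):
    P=np.vstack([np.c_[x+r*np.cos(th),y+r*np.sin(th),0*th+z0+z] for r,z in ((.018,0),(.018,.058),(.0145,.066))])
    return cv2.convexHull(proj(c,P).astype(np.float32))
def cen(h): m=cv2.moments(h); return np.array([m['m10']/m['m00'],m['m01']/m['m00']]),m['m00']
def blobs(c,x,y,w=22,th_=45,z=.04):
    uv=proj(c,[x,y,z])[0].astype(int);o=np.array([uv[0]-w,uv[1]-w])
    m=(c['img'][o[1]:o[1]+2*w,o[0]:o[0]+2*w].max(2)<th_).astype(np.uint8)
    N,_,st,ce=cv2.connectedComponentsWithStats(m)
    return [(ce[i]+o,st[i,4]) for i in range(1,N) if st[i,4]>25]
def fit(c,b,x,y,z0=.004):
    for _ in range(5):
        h,_a=cen(hull(c,x,y,z0)); d=atz(c,b,.04)-atz(c,h,.04); x+=d[0];y+=d[1]
    return x,y,_a
if __name__=='__main__':
    T=bot.camera('top')
    for b,a in blobs(T,.48,.27,w=30):
        p=atz(T,b,.04); x,y,A=fit(T,b,p[0],p[1]); print(np.round(b,1),a,round(A),np.round([x,y],4))
E
python3 vials.py
```

```text
[186.9 212. ] 109 131 [0.5281 0.2463]
[164.6 219.1] 135 137 [0.5052 0.3235]
[193.7 231.8] 99 127 [0.4585 0.2218]
[173.8 240.8] 117 133 [0.4291 0.2898]
```

```bash
python3 -m inch '[[4,5,0,0],[8,9,0,0],[12,13,0,0],[16,18,0,0],[21,23,0,0],[26.7,28.6,-4,0],[26.7,28.6,-8,0],[26.7,28.6,-8,0]]' 5.5 30; python3 - <<'E'
from h import *
S=bot.camera('scene')
save(S,'s3.png',(290,90,430,195),5.5)
E
```

```text
time: 12.95
ee_pos: [0.5266, 0.2464, 0.1468]
tcp_rot: [-179.6, -0.3, 156.0]
wrist_force: [-1.1, -1.1, 0.4]
opening: 0.055
grasp_force: 0.0
```

View pics/s3.png

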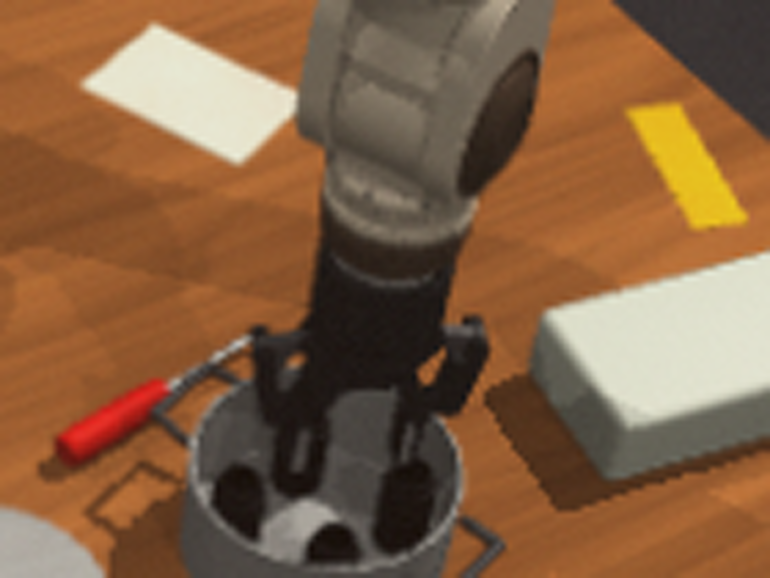

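The open fingers straddle the near vial at about (335,540), and everything is clear of the rim. I'll descend and grip.

```bash
python3 -m inch '[[0,0,-3,0],[0,0,-5,0],[0,0,-7,0],[0,0,-9,0],[0,0,-10.5,0],[0,0,-10.5,0],[0,0,-10.5,0],[0,0,-10.5,0]]' && python3 -m inch '[[0,0,0,0],[0,0,0,0],[0,0,0,0],[0,0,0,0],[0,0,0,0],[0,0,0,0],[0,0,0,0],[0,0,0,0]]' 2 30
```

```text
time: 14.0
ee_pos: [0.5281, 0.2462, 0.0484]
tcp_rot: [179.9, 0.1, 155.9]
wrist_force: [0.5, -0.3, -0.7]
opening: 0.0553
grasp_force: 0.0
time: 15.0
ee_pos: [0.5279, 0.2461, 0.0479]
tcp_rot: [180.0, 0.0, 155.9]
wrist_force: [0.6, -0.1, 4.4]
opening: 0.0349
grasp_force: 29.7
```

```bash
python3 -m inch '[[0,0,3,0],[0,0,7,0],[0,0,12,0],[0,0,16,0],[0,0,19,0],[0,-3,19,-8],[0,-7,19,-16],[1,-12,19,-24]]' && python3 -m inch '[[1,-6,0,-9],[2,-12,0,-18],[3,-18,0,-27],[4,-24,0,-36],[5,-30,0,-45],[6,-36,0,-54],[7,-42,0,-54],[8,-48.7,0,-54]]' && python3 -m inch '[[0,0,0,0],[0,0,-4,0],[0,0,-8,0],[0,0,-12,0],[0,0,-14,0],[0,0,-15,0],[0,0,-15,0],[0,0,-15,0]]'; python3 - <<'E'
from h import *
S=bot.camera('scene');T=bot.camera('top')
print(bot.get_obs()['ee_pos'])
a=cv2.resize(T['img'][150:255,290:390],(500,525),interpolation=cv2.INTER_CUBIC)
b=cv2.resize(S['img'][220:325,165:265],(500,525),interpolation=cv2.INTER_CUBIC)
cv2.imwrite('pics/c4.png',cv2.resize(np.hstack([a,b]),(800,420))[:,:,::-1])
E
```

```text
time: 16.0
ee_pos: [0.5373, 0.1255, 0.237]
tcp_rot: [-180.0, -0.0, 131.7]
wrist_force: [0.8, 0.5, -0.7]
opening: 0.035
grasp_force: 30.2
time: 17.0
ee_pos: [0.6169, -0.3576, 0.2369]
tcp_rot: [-180.0, -0.0, 77.9]
wrist_force: [2.1, 0.1, -1.0]
opening: 0.0351
grasp_force: 30.2
time: 18.0
ee_pos: [0.6174, -0.3559, 0.0887]
tcp_rot: [179.9, 0.0, 77.9]
wrist_force: [0.9, 0.2, -0.5]
opening: 0.035
grasp_force: 30.3
[ 0.61740675 -0.35598905  0.08862518]
```

View pics/c4.png

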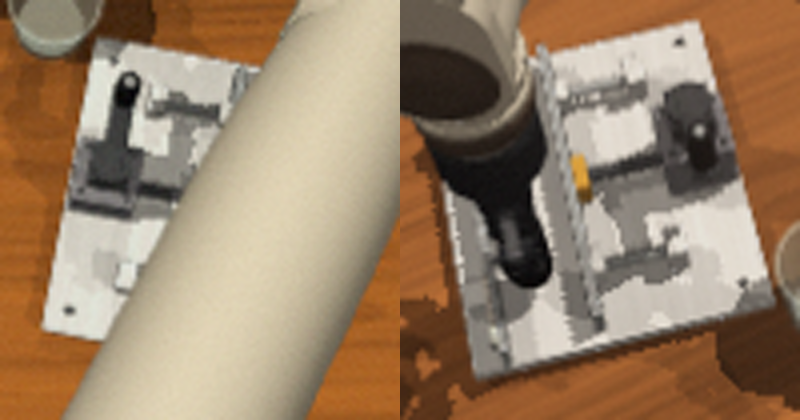

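The vial hangs over the channel between the two rails, at scene crop (530,270). I'll lower and release it.

```bash
python3 -m inch '[[0,0,-0.6,0],[0,0,-1.2,0],[0,0,-1.8,0],[0,0,-2.2,0],[0,0,-2.5,0],[0,0,-2.5,0],[0,0,-2.5,0],[0,0,-2.5,0]]'
```

```text
time: 19.1
ee_pos: [0.6171, -0.3559, 0.0636]
tcp_rot: [179.9, 0.0, 77.9]
wrist_force: [-1.4, 1.2, 6.6]
opening: 0.0352
grasp_force: 30.8
```

```bash
python3 -m inch '[[0,0,0,0],[0,0,0,0],[0,0,0,0],[0,0,1,0],[0,0,4,0],[0,0,8,0],[0,0,13,0],[0,0,17.2,0]]' 4.6 && python3 -m inch '[[-1,4,0,-4],[-3,9.5,0,-8],[-5,15,0,-12],[-6.5,20.5,0,-12],[-8,26,0,-12],[-9,31.5,0,-12],[-11,37,0,-12],[-12.5,42,0,-12]]' 5.5 && python3 -m inch '[[-1.5,5,0,0],[-3,10,0,0],[-3.4,15.8,0,0],[-3.4,15.8,-5,0],[-3.4,15.8,-8,0],[-3.4,15.8,-8,0],[-3.4,15.8,-8,0],[-3.4,15.8,-8,0]]'; python3 - <<'E'
from vials import *
T=bot.camera('top');S=bot.camera('scene')
save(S,'s5.png',(290,90,430,195),5.5)
for z,(x,y) in ((.02,(.616,-.356)),):
  for l,c in (('S',S),('T',T)):
    for b,a in blobs(c,x,y,w=20,z=.05):
        p=atz(c,b,.05); X=fit(c,b,p[0],p[1],z); print(l,np.round(b,1),a,np.round(X,4))
E
```

```text
time: 20.1
ee_pos: [0.6168, -0.3557, 0.2373]
tcp_rot: [179.9, 0.0, 77.9]
wrist_force: [0.5, -0.2, 0.2]
opening: 0.0457
grasp_force: 0.0
time: 21.1
ee_pos: [0.491, 0.0659, 0.2353]
tcp_rot: [179.9, -0.0, 65.9]
wrist_force: [0.7, 0.2, 0.3]
opening: 0.055
grasp_force: 0.0
time: 22.1
ee_pos: [0.4587, 0.2224, 0.1562]
tcp_rot: [179.9, -0.1, 65.9]
wrist_force: [0.9, -0.0, -0.7]
opening: 0.0551
grasp_force: 0.0
S [197.  286.2] 178 [  0.617   -0.3578 219.3601]
T [360.2 181.7] 115 [  0.6169  -0.3574 136.6076]
```

View pics/s5.png

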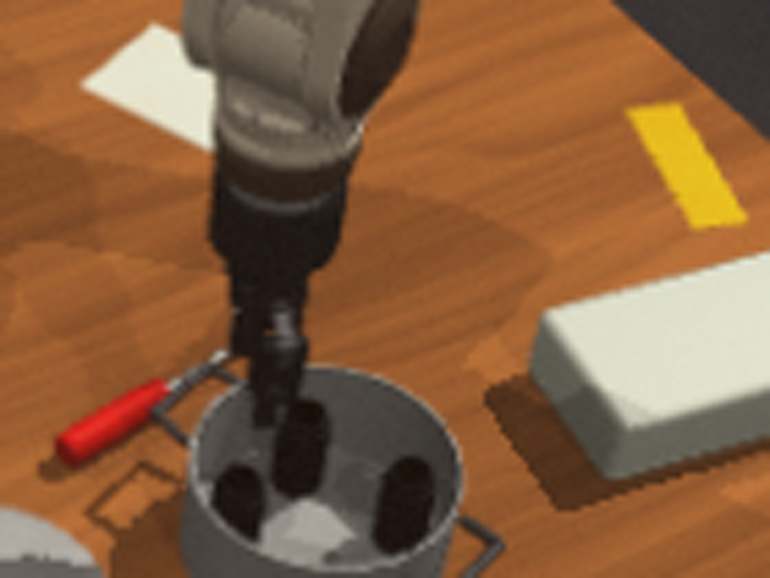

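The first vial stands at (0.617, -0.357), and both cameras agree. The gripper is above the left vial at (240,500). I'll descend, grip and lift.

```bash
python3 -m inch '[[0,0,-3,0],[0,0,-5,0],[0,0,-7,0],[0,0,-9,0],[0,0,-11.3,0],[0,0,-11.3,0],[0,0,-11.3,0],[0,0,-11.3,0]]' && python3 -m inch '[[0,0,0,0],[0,0,0,0],[0,0,0,0],[0,0,0,0],[0,0,0,0],[0,0,0,0],[0,0,0,0],[0,0,0,0]]' 2 30 && python3 -m inch '[[0,0,3,0],[0,0,7,0],[0,0,12,0],[0,0,17,0],[0,0,19,0],[0,-3,19,4],[0,-7,19,8],[1,-12,19,12]]'
```

```text
time: 23.2
ee_pos: [0.4584, 0.2224, 0.0423]
tcp_rot: [180.0, -0.1, 65.9]
wrist_force: [-0.2, -0.3, -0.6]
opening: 0.0549
grasp_force: 0.0
time: 24.2
ee_pos: [0.4582, 0.2224, 0.042]
tcp_rot: [180.0, -0.0, 65.9]
wrist_force: [-0.3, -0.6, 6.6]
opening: 0.035
grasp_force: 29.8
time: 25.2
ee_pos: [0.4676, 0.1015, 0.2312]
tcp_rot: [-180.0, -0.0, 78.1]
wrist_force: [0.9, 0.3, 0.3]
opening: 0.0352
grasp_force: 30.3
```

```bash
python3 -m inch '[[1,-6,0,0],[2,-12,0,0],[3,-18,0,0],[4,-24,0,0],[5,-30,0,0],[6.5,-36,0,0],[8,-41,0,0],[9.3,-44.8,0,0]]' && python3 -m inch '[[0,0,-3,0],[0,0,-8,0],[0,0,-12,0],[0,0,-14,0],[0,0,-15.5,0],[0,0,-16.5,0],[0,0,-17.3,0],[0,0,-17.3,0]]'
```

```text
time: 26.2
ee_pos: [0.5609, -0.348, 0.2305]
tcp_rot: [-180.0, -0.0, 77.8]
wrist_force: [0.3, 0.4, -1.4]
opening: 0.0351
grasp_force: 30.3
time: 27.2
ee_pos: [0.561, -0.3459, 0.0585]
tcp_rot: [180.0, 0.0, 77.9]
wrist_force: [0.2, -0.1, -0.6]
opening: 0.0351
grasp_force: 30.7
```

```bash
python3 -m inch '[[0,0,-0.1,0],[0,0,-0.1,0],[0,0,-0.1,0],[0,0,-0.1,0],[0,0,-0.1,0],[0,0,-0.1,0],[0,0,-0.1,0],[0,0,-0.1,0]]' && python3 -m inch '[[0,0,0,0],[0,0,0,0],[0,0,0,0],[0,0,1,0],[0,0,4,0],[0,0,8,0],[0,0,13,0],[0,0,17.5,0]]' 4.3 && python3 -m inch '[[0,4,0,-4],[-1,9.5,0,-8],[-1.5,15,0,-12],[-2,20.5,0,-12],[-2.5,26,0,-12],[-3,31.5,0,-12],[-3.5,37,0,-12],[-4,42,0,-12]]' 5.5 && python3 -m inch '[[-0.6,6,0,0],[-1,12,0,0],[-1.4,18,0,0],[-1.7,24.3,0,0],[-1.7,24.3,-4,0],[-1.7,24.3,-8,0],[-1.7,24.3,-8,0],[-1.7,24.3,-8,0]]'; python3 - <<'E'
from vials import *
T=bot.camera('top');S=bot.camera('scene')
for z,(x,y),w in ((.02,(.59,-.352),22),(.004,(.5,.32),14),(.004,(.43,.29),14)):
  for l,c in (('S',S),('T',T)):
    for b,a in blobs(c,x,y,w=w,z=.05):
        p=atz(c,b,.05); X=fit(c,b,p[0],p[1],z); print(l,np.round(b,1),a,np.round(X,4))
E
```

```text
time: 28.2
ee_pos: [0.5611, -0.346, 0.0577]
tcp_rot: [180.0, 0.0, 77.9]
wrist_force: [1.1, -0.9, 4.9]
opening: 0.0351
grasp_force: 31.1
time: 29.2
ee_pos: [0.5607, -0.3457, 0.235]
tcp_rot: [179.9, 0.0, 77.9]
wrist_force: [0.2, -0.8, -0.3]
opening: 0.0429
grasp_force: 0.0
time: 30.2
ee_pos: [0.5204, 0.0761, 0.2333]
tcp_rot: [179.9, -0.0, 65.9]
wrist_force: [1.4, -0.3, 0.3]
opening: 0.0549
grasp_force: 0.0
time: 31.2
ee_pos: [0.5044, 0.3173, 0.1545]
tcp_rot: [179.9, -0.1, 65.9]
wrist_force: [0.3, 0.2, 0.6]
opening: 0.0548
grasp_force: 0.0
S [195.2 278.2] 347 [  0.5895  -0.3525 217.0316]
T [360.  181.6] 112 [  0.6172  -0.3568 136.5754]
T [358.4 197.5] 114 [  0.561   -0.3476 134.0459]
S [363.2 181.3] 145 [  0.5026   0.3241 174.0027]
T [154. 208.] 54 [  0.5453   0.3616 140.9117]
T [164.8 218.8] 124 [  0.5061   0.3228 137.0482]
S [344.2 171.1] 145 [  0.4286   0.2913 168.7641]
T [176.  239.8] 58 [  0.4323   0.2822 132.4657]
```

```bash
python3 -m inch '[[0,0.4,-3,0],[0,0.4,-5,0],[0,0.4,-7,0],[0,0.4,-9,0],[0,0.4,-11.1,0],[0,0.4,-11.1,0],[0,0.4,-11.1,0],[0,0.4,-11.1,0]]' && python3 -m inch '[[0,0,0,0],[0,0,0,0],[0,0,0,0],[0,0,0,0],[0,0,0,0],[0,0,0,0],[0,0,0,0],[0,0,0,0]]' 2 30 && python3 -m inch '[[0,0,3,0],[0,0,7,0],[0,0,12,0],[0,0,17,0],[0,0,19,0],[0,-4,19,4],[0,-9,19,8],[0,-15,19,12]]'
```

```text
time: 32.3
ee_pos: [0.5046, 0.3216, 0.0428]
tcp_rot: [179.9, -0.1, 65.9]
wrist_force: [0.8, -0.0, 0.8]
opening: 0.0546
grasp_force: 0.0
time: 33.3
ee_pos: [0.5042, 0.3214, 0.0422]
tcp_rot: [180.0, -0.1, 65.9]
wrist_force: [-0.3, -0.7, 6.2]
opening: 0.0351
grasp_force: 29.8
time: 34.3
ee_pos: [0.5036, 0.1702, 0.2309]
tcp_rot: [-180.0, 0.0, 78.1]
wrist_force: [0.6, 0.5, -1.0]
opening: 0.035
grasp_force: 30.3
```

```bash
python3 -m inch '[[0,-6,0,0],[0,-12,0,0],[0,-18,0,0],[0,-24,0,0],[0,-30,0,0],[0,-36,0,0],[0,-42,0,0],[0,-46,0,0]]' && python3 -m inch '[[0,-3,0,0],[0,-4.4,-2,0],[0,-4.4,-6,0],[0,-4.4,-10,0],[0,-4.4,-13,0],[0,-4.4,-15.5,0],[0,-4.4,-17.2,0],[0,-4.4,-17.2,0]]' && python3 -m inch '[[0,0,-0.1,0],[0,0,-0.1,0],[0,0,-0.1,0],[0,0,-0.1,0],[0,0,-0.1,0],[0,0,-0.1,0],[0,0,-0.1,0],[0,0,-0.1,0]]'
```

```text
time: 35.3
ee_pos: [0.5033, -0.2913, 0.2309]
tcp_rot: [-180.0, -0.0, 77.8]
wrist_force: [-0.1, 0.6, -1.0]
opening: 0.0352
grasp_force: 30.3
time: 36.3
ee_pos: [0.5035, -0.332, 0.0579]
tcp_rot: [-179.9, -0.0, 77.9]
wrist_force: [-0.8, -0.8, -0.9]
opening: 0.0347
grasp_force: 32.4
time: 37.3
ee_pos: [0.5039, -0.3328, 0.0583]
tcp_rot: [-180.0, -0.0, 77.9]
wrist_force: [-0.4, -0.3, -0.1]
opening: 0.035
grasp_force: 32.4
```

```bash
python3 -m inch '[[0,0,0,0],[0,0,0,0],[0,0,0,0],[0,0,1,0],[0,0,4,0],[0,0,8,0],[0,0,13,0],[0,0,17.5,0]]' 4.3 && python3 -m inch '[[-0.5,4,0,9],[-1,9.5,0,18],[-1.5,15,0,27],[-2,20.5,0,36],[-2.5,26,0,45],[-3,31.5,0,54],[-3.5,37,0,63],[-4,42,0,72]]' 5.5 && python3 -m inch '[[-1,6,0,8],[-2,12,0,8],[-3,18,0,8],[-3.5,20.4,0,8],[-3.5,20.4,-4,8],[-3.5,20.4,-8,8],[-3.5,20.4,-8,8],[-3.5,20.4,-8,8]]'; python3 - <<'E'
from vials import *
T=bot.camera('top');S=bot.camera('scene')
for z,(x,y),w in ((.02,(.55,-.345),26),(.004,(.43,.29),14)):
  for l,c in (('S',S),('T',T)):
    for b,a in blobs(c,x,y,w=w,z=.05):
        p=atz(c,b,.05); X=fit(c,b,p[0],p[1],z); print(l,np.round(b,1),a,np.round(X,4))
E
```

```text
time: 38.3
ee_pos: [0.5038, -0.3327, 0.236]
tcp_rot: [179.9, 0.0, 77.9]
wrist_force: [0.9, -1.3, -0.9]
opening: 0.0428
grasp_force: 0.0
time: 39.3
ee_pos: [0.4634, 0.089, 0.2343]
tcp_rot: [179.9, 0.1, 150.2]
wrist_force: [0.6, -0.4, -0.7]
opening: 0.0548
grasp_force: 0.0
time: 40.3
ee_pos: [0.4294, 0.2914, 0.1554]
tcp_rot: [179.9, 0.1, 157.9]
wrist_force: [-0.2, 0.1, 1.0]
opening: 0.0552
grasp_force: 0.0
S [193.7 269.4] 489 [  0.559   -0.3451 214.2239]
T [360.  181.6] 111 [  0.6172  -0.3566 136.5641]
T [358.4 197.5] 114 [  0.5609  -0.3476 134.0438]
T [354.6 213.9] 108 [  0.5038  -0.3306 130.9175]
S [344.2 171.1] 144 [  0.4285   0.2915 168.7534]
T [168.4 237.1] 216 [  0.4421   0.3085 135.1752]
```

```bash
python3 -m inch '[[0,0,-3,0],[0,0,-5,0],[0,0,-7,0],[0,0,-9,0],[0,0,-11.2,0],[0,0,-11.2,0],[0,0,-11.2,0],[0,0,-11.2,0]]' && python3 -m inch '[[0,0,0,0],[0,0,0,0],[0,0,0,0],[0,0,0,0],[0,0,0,0],[0,0,0,0],[0,0,0,0],[0,0,0,0]]' 2 30 && python3 -m inch '[[0,0,3,0],[0,0,7,0],[0,0,12,0],[0,0,17,0],[0,0,19,0],[0,-4,19,-9],[0,-9,19,-18],[0,-15,19,-27]]'
```

```text
time: 41.4
ee_pos: [0.4296, 0.2917, 0.0428]
tcp_rot: [179.9, 0.1, 157.9]
wrist_force: [0.1, -0.6, -0.3]
opening: 0.0552
grasp_force: 0.0
time: 42.4
ee_pos: [0.4292, 0.2914, 0.0421]
tcp_rot: [179.9, 0.0, 157.9]
wrist_force: [-0.7, -1.3, 5.3]
opening: 0.0352
grasp_force: 29.7
time: 43.4
ee_pos: [0.4287, 0.1402, 0.231]
tcp_rot: [-180.0, -0.0, 130.7]
wrist_force: [0.3, 0.4, 0.3]
opening: 0.0353
grasp_force: 30.4
```

```bash
python3 -m inch '[[0.2,-6,0,-9],[0.5,-12,0,-18],[0.8,-18,0,-27],[1.1,-24,0,-36],[1.4,-30,0,-45],[1.6,-36,0,-53],[1.8,-42,0,-53],[1.9,-46,0,-53]]' && python3 -m inch '[[0,0,0,0],[0,0,-2,0],[0,0,-6,0],[0,0,-10,0],[0,0,-13,0],[0,0,-15.5,0],[0,0,-17.3,0],[0,0,-17.3,0]]' && python3 -m inch '[[0,0,-0.1,0],[0,0,-0.1,0],[0,0,-0.1,0],[0,0,-0.1,0],[0,0,-0.1,0],[0,0,-0.1,0],[0,0,-0.1,0],[0,0,-0.1,0]]'
```

```text
time: 44.4
ee_pos: [0.4474, -0.3213, 0.2308]
tcp_rot: [-180.0, -0.0, 77.8]
wrist_force: [0.4, 0.3, 0.2]
opening: 0.035
grasp_force: 30.4
time: 45.4
ee_pos: [0.4478, -0.3181, 0.0577]
tcp_rot: [-180.0, -0.0, 77.9]
wrist_force: [-1.8, 0.1, -0.6]
opening: 0.0348
grasp_force: 32.4
time: 46.4
ee_pos: [0.4479, -0.3188, 0.0573]
tcp_rot: [-180.0, -0.0, 77.9]
wrist_force: [0.0, 0.1, -0.8]
opening: 0.0352
grasp_force: 32.4
```

```bash
python3 -m inch '[[0,0,-0.1,0],[0,0,-0.1,0],[0,0,-0.1,0],[0,0,-0.1,0],[0,0,-0.1,0],[0,0,-0.1,0],[0,0,-0.1,0],[0,0,-0.1,0]]' && python3 -m inch '[[0,0,0,0],[0,0,0,0],[0,0,0,0],[0,0,1,0],[0,0,4,0],[0,0,8,0],[0,0,13,0],[0,0,17.5,0]]' 4.3; python3 -m inch '[[-4,4,0,-9],[-8,8,0,-18],[-12,14,0,-27],[-12,19,0,-36],[-12,24,0,-45],[-12,24,0,-53],[-12,24,0,-53],[-12,24,0,-53]]' 5;python3 - <<'E'
from vials import *
T=bot.camera('top');S=bot.camera('scene')
a=cv2.resize(T['img'][150:255,290:390],(500,525),interpolation=cv2.INTER_CUBIC)
b=cv2.resize(S['img'][220:325,165:265],(500,525),interpolation=cv2.INTER_CUBIC)
cv2.imwrite('pics/c6.png',cv2.resize(np.hstack([a,b]),(800,420))[:,:,::-1])
for z,(x,y),w in ((.02,(.54,-.34),35),):
  for l,c in (('S',S),('T',T)):
    for b,a in blobs(c,x,y,w=w,z=.05):
        p=atz(c,b,.05); X=fit(c,b,p[0],p[1],z); print(l,np.round(b,1),a,np.round(X,4))
for n,z in (('crank_handle',.134),('lid_knob',.043)):
  for l,c in (('S',S),('T',T)):
    print(n,l,[(np.round(d['point'],1).tolist(),round(d['score'],2),np.round(atz(c,d['point'],z)[:2],3).tolist()) for d in bot.landmark_of(n,c)[:7]])
E
```

```text
time: 47.4
ee_pos: [0.4479, -0.3188, 0.0563]
tcp_rot: [-180.0, 0.0, 77.9]
wrist_force: [0.2, 0.3, -1.2]
opening: 0.0351
grasp_force: 32.4
time: 48.4
ee_pos: [0.4478, -0.3187, 0.2339]
tcp_rot: [179.9, 0.0, 77.9]
wrist_force: [-0.2, -0.8, -0.4]
opening: 0.0429
grasp_force: 0.0
time: 49.4
ee_pos: [0.328, -0.0792, 0.2316]
tcp_rot: [180.0, -0.0, 25.1]
wrist_force: [-0.1, 1.1, -0.7]
opening: 0.0501
grasp_force: 0.0
S [192.5 263.1] 658 [  0.5362  -0.3402 212.1157]
T [360.  181.6] 111 [  0.6172  -0.3566 136.5641]
T [358.3 197.5] 113 [  0.561   -0.3471 134.0051]
T [354.6 213.9] 108 [  0.5038  -0.3306 130.9175]
T [352.9 230.5] 103 [  0.4469  -0.3213 128.5287]
crank_handle S [([145.6, 292.0], 0.83, [0.613, -0.496]), ([111.6, 264.3], 0.77, [0.48, -0.557]), ([197.1, 185.3], 0.7, [0.321, -0.224]), ([240.6, 256.2], 0.65, [0.633, -0.214]), ([107.6, 305.4], 0.57, [0.603, -0.603])]
crank_handle T [([435.1, 194.8], 0.79, [0.546, -0.582]), ([322.3, 169.1], 0.78, [0.641, -0.218]), ([431.0, 242.6], 0.78, [0.39, -0.553]), ([403.2, 192.9], 0.61, [0.554, -0.478]), ([326.3, 285.4], 0.47, [0.265, -0.213])]
lid_knob S [([285.8, 194.9], 0.61, [0.431, 0.047])]
lid_knob T [([249.6, 238.9], 0.89, [0.428, 0.03])]
```

View pics/c6.png

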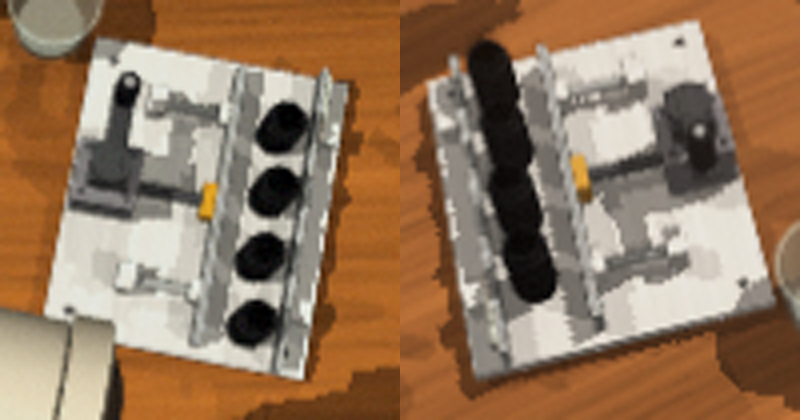

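All four vials stand upright between the rails, at top crop (282,127), (275,190), (261,257) and (253,322). Before winding the crank, I'll overlay a model of the gearbox and handle to refine the drive axis.

```bash
cat > ov.py <<'E'
from h import *
def overlay(name,cx,cy,lane,phi,r=.055):
    out=[]
    T=bot.camera('top');S=bot.camera('scene')
    th=np.linspace(0,2*np.pi,30);a=np.radians(lane)
    R=np.array([[np.cos(a),-np.sin(a)],[np.sin(a),np.cos(a)]])
    h=np.array([cx+r*np.cos(np.radians(phi)),cy+r*np.sin(np.radians(phi))])
    for c,(x0,y0) in ((T,(295,150)),(S,(205,225))):
        s=8;im=cv2.resize(c['img'][y0:y0+70,x0:x0+50],None,fx=s,fy=s,interpolation=cv2.INTER_CUBIC).copy()
        def dr(P,col,closed=True): cv2.polylines(im,[np.round((proj(c,P)-[x0,y0]+.5)*s).astype(np.int32).reshape(-1,1,2)],closed,col,1)
        sq=np.array([(-1,-1),(1,-1),(1,1),(-1,1)])*.028@R.T+[cx,cy]
        dr(np.c_[sq,np.full(4,.072)],(0,255,0))
        for z in (.112,.156): dr(np.c_[h[0]+.01*np.cos(th),h[1]+.01*np.sin(th),0*th+z],(255,0,255))
        out.append(im)
    cv2.imwrite('pics/'+name,np.hstack(out)[:,:,::-1])
E
python3 -c "
from ov import *
overlay('o1.png',.5735,-.203,-12.3,-12.3)"
```

```text
(no output)
```

View pics/o1.png

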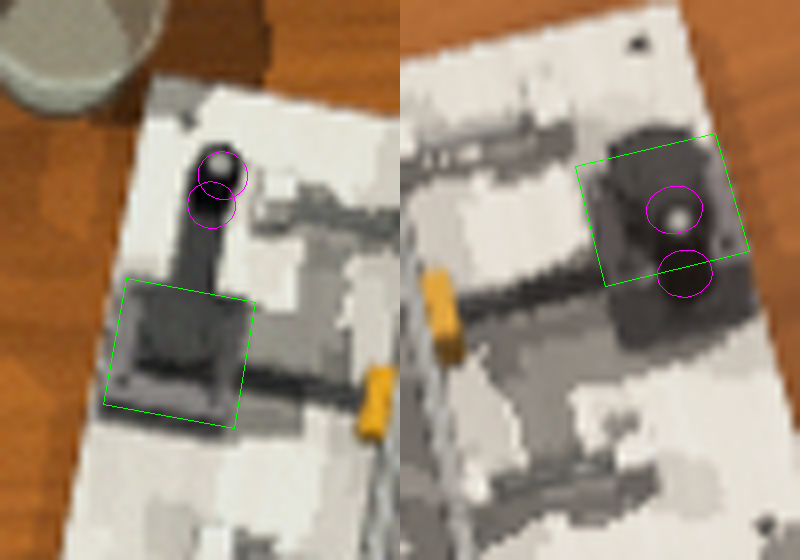

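Against the overlay, the real handle top sits about 1 px further out, so the handle is near (0.630, -0.2135) and the drive near (0.576, -0.2025). I'll approach with the jaws tangential to the circle.

```bash
python3 -m inch '[[0,0,0,10],[4,-2,0,20],[8,-4,0,30],[12,-6,0,40],[16,-8,0,50],[20,-10,0,60],[24,-11,0,70],[28,-12.5,0,80]]' 5 20 && python3 -m inch '[[2.2,-0.9,0,10],[2.2,-0.9,0,20],[2.2,-0.9,0,30],[2.2,-0.9,0,40],[2.2,-0.9,0,50],[2.2,-0.9,0,60],[2.2,-0.9,0,63],[2.2,-0.9,0,63]]' && python3 -m inch '[[0,0,-2,0],[0,0,-4,0],[0,0,-6,0],[0,0,-8,0],[0,0,-10,0],[0,0,-10.5,0],[0,0,-10.5,0],[0,0,-10.5,0]]'; python3 -c "
from ov import *
overlay('o2.png',.576,-.2025,-12.3,-11.5)"
```

```text
time: 50.8
ee_pos: [0.6092, -0.2043, 0.2309]
tcp_rot: [-180.0, -0.0, 105.2]
wrist_force: [0.2, -0.4, 0.4]
opening: 0.0501
grasp_force: 0.0
time: 51.8
ee_pos: [0.6299, -0.2129, 0.2309]
tcp_rot: [180.0, -0.0, 167.9]
wrist_force: [0.4, 0.7, -0.1]
opening: 0.05
grasp_force: 0.0
time: 52.8
ee_pos: [0.6303, -0.213, 0.1274]
tcp_rot: [-180.0, 0.1, 167.9]
wrist_force: [-0.5, 0.0, -0.2]
opening: 0.05
grasp_force: 0.0
```

View pics/o2.png

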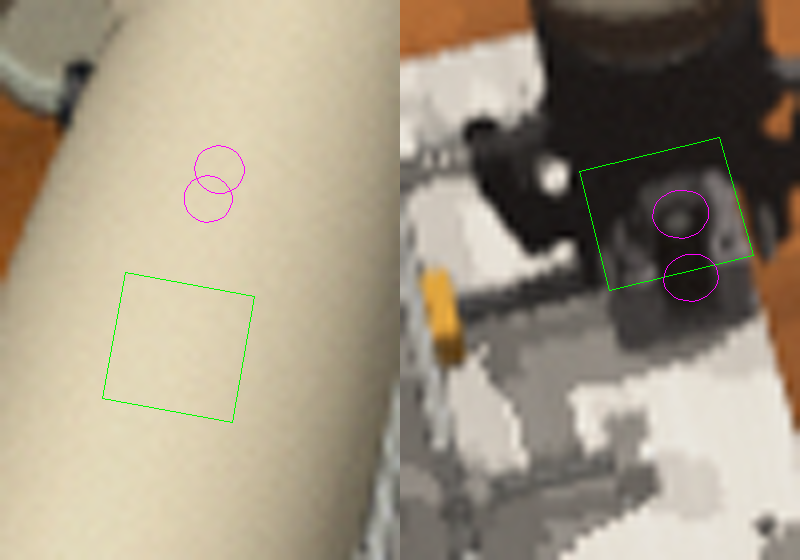

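The handle lies between the fingers, and its pin at (680,218) matches the model. I'll close on it gently.

```bash
python3 -m inch '[[0,0,0,0],[0,0,0,0],[0,0,0,0],[0,0,0,0],[0,0,0,0],[0,0,0,0],[0,0,0,0],[0,0,0,0]]' 1 20; python3 - <<'E'
import numpy as np
phi0=-11
for st in (5.625,22.5):
  print(st,[[round(5.5*(np.cos(np.radians(phi0-st*k))-np.cos(np.radians(phi0))),2),round(5.5*(np.sin(np.radians(phi0-st*k))-np.sin(np.radians(phi0))),2)] for k in range(1,17)])
E
```

```text
time: 53.9
ee_pos: [0.63, -0.2128, 0.1264]
tcp_rot: [-180.0, 0.0, 167.9]
wrist_force: [1.0, -0.3, 2.8]
opening: 0.0195
grasp_force: 21.6
5.625 [[np.float64(-0.13), np.float64(-0.52)], [np.float64(-0.31), np.float64(-1.03)], [np.float64(-0.54), np.float64(-1.52)], [np.float64(-0.81), np.float64(-1.99)], [np.float64(-1.13), np.float64(-2.42)], [np.float64(-1.49), np.float64(-2.82)], [np.float64(-1.89), np.float64(-3.19)], [np.float64(-2.32), np.float64(-3.51)], [np.float64(-2.79), np.float64(-3.79)], [np.float64(-3.27), np.float64(-4.02)], [np.float64(-3.78), np.float64(-4.21)], [np.float64(-4.3), np.float64(-4.34)], [np.float64(-4.84), np.float64(-4.42)], [np.float64(-5.37), np.float64(-4.45)], [np.float64(-5.91), np.float64(-4.43)], [np.float64(-6.45), np.float64(-4.35)]]
22.5 [[np.float64(-0.81), np.float64(-1.99)], [np.float64(-2.32), np.float64(-3.51)], [np.float64(-4.3), np.float64(-4.34)], [np.float64(-6.45), np.float64(-4.35)], [np.float64(-8.43), np.float64(-3.54)], [np.float64(-9.96), np.float64(-2.03)], [np.float64(-10.79), np.float64(-0.05)], [np.float64(-10.8), np.float64(2.1)], [np.float64(-9.99), np.float64(4.09)], [np.float64(-8.47), np.float64(5.61)], [np.float64(-6.5), np.float64(6.44)], [np.float64(-4.35), np.float64(6.45)], [np.float64(-2.36), np.float64(5.64)], [np.float64(-0.84), np.float64(4.13)], [np.float64(-0.01), np.float64(2.15)], [np.float64(-0.0), np.float64(-0.0)]]
```

```bash
python3 -m inch '[[-0.13,-0.52,0,0],[-0.31,-1.03,0,0],[-0.54,-1.52,0,0],[-0.81,-1.99,0,0],[-1.13,-2.42,0,0],[-1.49,-2.82,0,0],[-1.89,-3.19,0,0],[-2.32,-3.51,0,0]]'; python3 -c "
from workcell import bot
for i in range(3): bot.camera('top')
o=bot.get_obs();print(o['wrist_force'],o['ee_pos'],o['opening'])"
```

```text
time: 54.9
ee_pos: [0.6065, -0.248, 0.1265]
tcp_rot: [180.0, 0.0, 167.9]
wrist_force: [-0.2, 2.5, 4.9]
opening: 0.0195
grasp_force: 22.1
[0.43363141 1.90785423 5.72434144] [ 0.60630029 -0.24818488  0.12647992] 0.019170613453376256
```

```bash
python3 -m inch '[[-0.47,-0.28,0,0],[-0.95,-0.51,0,0],[-1.46,-0.70,0,0],[-1.98,-0.83,0,0],[-2.52,-0.91,0,0],[-3.05,-0.94,0,0],[-3.59,-0.92,0,0],[-4.13,-0.84,0,0]]'; python3 -c "
from ov import *
overlay('o3.png',.576,-.2025,-12.3,-101)
o=bot.get_obs();print(o['wrist_force'],o['ee_pos'],o['opening'])"
```

```text
time: 56.05
ee_pos: [0.5658, -0.2565, 0.1271]
tcp_rot: [180.0, 0.1, 167.9]
wrist_force: [1.5, 1.3, 8.3]
opening: 0.0193
grasp_force: 23.6
[1.22284939 1.50997722 7.62143236] [ 0.5655417  -0.25648833  0.12719677] 0.019651875694863333
```

View pics/o3.png

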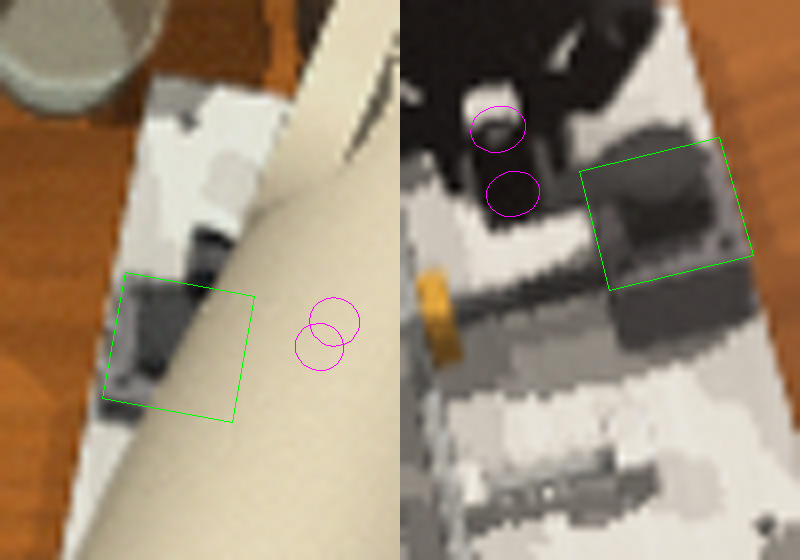

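The crank is following the gripper: the handle top is at (495,128) on the model and the forces are small. I'll go on in half turns.

```bash
python3 -m inch '[[-1.98,0.81,0,0],[-3.51,2.32,0,0],[-4.34,4.30,0,0],[-4.35,6.45,0,0],[-3.54,8.44,0,0],[-2.02,9.96,0,0],[-0.05,10.79,0,0],[2.10,10.80,0,0]]'; python3 -c "
from h import *
S=bot.camera('scene');save(S,'s7.png',(150,200,280,330),4.5)
o=bot.get_obs();print(o['wrist_force'],o['ee_pos'],o['opening'])"
```

```text
time: 57.15
ee_pos: [0.5868, -0.1476, 0.1271]
tcp_rot: [-180.0, 0.0, 168.0]
wrist_force: [-2.2, -3.9, 5.9]
opening: 0.0194
grasp_force: 22.5
[-2.91357385  4.44691928 13.26559963] [ 0.58889718 -0.14825029  0.12672668] 0.018988044913203682
```

View pics/s7.png

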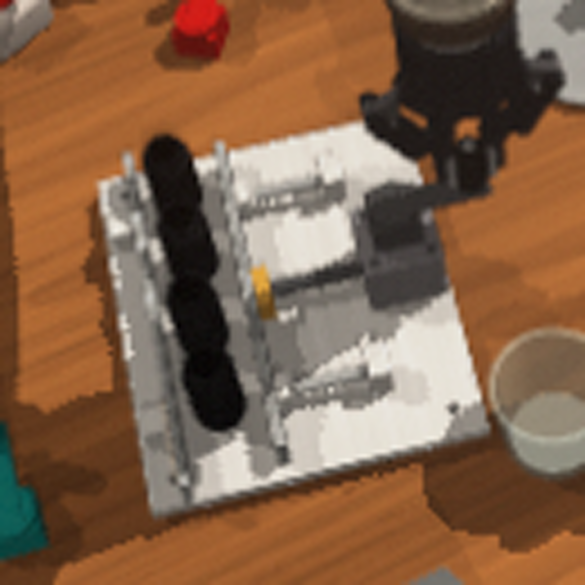

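The crank has made 3/4 turn, the rail is closing and the vials are upright. I'll keep winding.

```bash
python3 -m inch '[[1.98,-0.81,0,0],[3.51,-2.32,0,0],[4.34,-4.30,0,0],[4.35,-6.45,0,0],[3.54,-8.44,0,0],[2.02,-9.96,0,0],[0.05,-10.79,0,0],[-2.10,-10.80,0,0]]' && python3 -m inch '[[-1.98,0.81,0,0],[-3.51,2.32,0,0],[-4.34,4.30,0,0],[-4.35,6.45,0,0],[-3.54,8.44,0,0],[-2.02,9.96,0,0],[-0.05,10.79,0,0],[2.10,10.80,0,0]]'
```

```text
time: 58.2
ee_pos: [0.5646, -0.2568, 0.1267]
tcp_rot: [179.9, 0.1, 167.9]
wrist_force: [3.3, 8.8, 4.4]
opening: 0.0193
grasp_force: 24.3
time: 59.2
ee_pos: [0.5864, -0.1476, 0.1269]
tcp_rot: [-180.0, 0.0, 167.9]
wrist_force: [-2.7, -5.0, 5.1]
opening: 0.0194
grasp_force: 22.4
```

```bash
python3 -m inch '[[1.98,-0.81,0,0],[3.51,-2.32,0,0],[4.34,-4.30,0,0],[4.35,-6.45,0,0],[3.54,-8.44,0,0],[2.02,-9.96,0,0],[0.05,-10.79,0,0],[-2.10,-10.80,0,0]]' && python3 -m inch '[[-1.98,0.81,0,0],[-3.51,2.32,0,0],[-4.34,4.30,0,0],[-4.35,6.45,0,0],[-3.54,8.44,0,0],[-2.02,9.96,0,0],[-0.05,10.79,0,0],[2.10,10.80,0,0]]'; python3 - <<'E'
from vials import *
T=bot.camera('top');S=bot.camera('scene')
for l,c in (('S',S),('T',T)):
    for b,a in blobs(c,.54,-.34,w=35,z=.05):
        p=atz(c,b,.05); X=fit(c,b,p[0],p[1],.02); print(l,np.round(b,1),a,np.round(X,4))
E
```

```text
time: 60.2
ee_pos: [0.5642, -0.2567, 0.1266]
tcp_rot: [179.9, 0.1, 167.9]
wrist_force: [3.2, 9.6, 2.4]
opening: 0.0195
grasp_force: 23.9
time: 61.2
ee_pos: [0.5862, -0.1476, 0.1269]
tcp_rot: [-180.0, 0.0, 167.9]
wrist_force: [-2.4, -4.8, 3.8]
opening: 0.0194
grasp_force: 22.3
S [191.9 263.7] 674 [  0.5374  -0.3425 212.4008]
T [361.2 181.9] 125 [  0.6159  -0.3607 136.7763]
T [358.6 197.3] 117 [  0.5615  -0.3483 134.1144]
T [356.1 214. ] 107 [  0.5034  -0.336  131.3469]
T [353.3 230.4] 107 [  0.4472  -0.3227 128.6763]
```

```bash
python3 -m inch '[[1.98,-0.81,0,0],[3.51,-2.32,0,0],[4.34,-4.30,0,0],[4.35,-6.45,0,0],[3.54,-8.44,0,0],[2.02,-9.96,0,0],[0.05,-10.79,0,0],[-2.10,-10.80,0,0]]' && python3 -m inch '[[-0.54,0.08,0,0],[-1.06,0.21,0,0],[-1.56,0.39,0,0],[-1.98,0.81,0,0],[-1.98,0.81,0,0],[-1.98,0.81,0,0],[-1.98,0.81,0,0],[-1.98,0.81,0,0]]'; python3 -c "
from workcell import bot
o=bot.get_obs();print(o['wrist_force'],o['ee_pos'],o['torque'])"
```

```text
time: 62.3
ee_pos: [0.5641, -0.2566, 0.1265]
tcp_rot: [179.9, 0.1, 167.9]
wrist_force: [3.6, 9.5, 1.5]
opening: 0.0194
grasp_force: 23.5
time: 63.3
ee_pos: [0.5456, -0.2487, 0.1268]
tcp_rot: [-180.0, 0.0, 167.9]
wrist_force: [0.2, 1.2, 5.3]
opening: 0.0194
grasp_force: 23.1
[0.20648316 1.23177077 5.26606254] [ 0.54558774 -0.24873559  0.12677989] [ 0.44137553 -0.21841468  0.00650878]
```

```bash
python3 -m inch '[[-0.46,0.35,0,0],[-0.88,0.73,0,0],[-1.26,1.17,0,0],[-1.26,1.17,0,0],[-1.26,1.17,0,0],[-1.26,1.17,0,0],[-1.26,1.17,0,0],[-1.26,1.17,0,0]]'; python3 -m inch '[[-0.17,0.23,0,0],[-0.34,0.46,0,0],[-0.34,0.46,0,0],[-0.34,0.46,0,0],[-0.34,0.46,0,0],[-0.34,0.46,0,0],[-0.34,0.46,0,0],[-0.34,0.46,0,0]]'
```

```text
time: 64.3
ee_pos: [0.5327, -0.2374, 0.1267]
tcp_rot: [-179.9, 0.0, 167.9]
wrist_force: [-2.1, -0.2, 6.6]
opening: 0.019
grasp_force: 22.8
time: 65.3
ee_pos: [0.5294, -0.2329, 0.1267]
tcp_rot: [-179.9, 0.0, 167.8]
wrist_force: [-2.1, -1.0, 5.2]
opening: 0.0195
grasp_force: 22.7
```

```bash
python3 -m inch '[[-0.07,0.12,0,0],[-0.14,0.25,0,0],[-0.14,0.25,0,0],[-0.14,0.25,0,0],[-0.14,0.25,0,0],[-0.14,0.25,0,0],[-0.14,0.25,0,0],[-0.14,0.25,0,0]]';python3 -m inch '[[-0.07,0.13,0,0],[-0.14,0.26,0,0],[-0.14,0.26,0,0],[-0.14,0.26,0,0],[-0.14,0.26,0,0],[-0.14,0.26,0,0],[-0.14,0.26,0,0],[-0.14,0.26,0,0]]'
```

```text
time: 66.3
ee_pos: [0.5279, -0.2305, 0.1267]
tcp_rot: [-179.9, 0.0, 167.8]
wrist_force: [-1.5, -2.8, 6.6]
opening: 0.0195
grasp_force: 22.7
time: 67.3
ee_pos: [0.5265, -0.2279, 0.1268]
tcp_rot: [-179.9, 0.0, 167.8]
wrist_force: [-3.3, -2.7, 6.9]
opening: 0.0195
grasp_force: 22.7
```

```bash
for i in 1; do python3 -m inch '[[-0.06,0.13,0,0],[-0.11,0.27,0,0],[-0.11,0.27,0,0],[-0.11,0.27,0,0],[-0.11,0.27,0,0],[-0.11,0.27,0,0],[-0.11,0.27,0,0],[-0.11,0.27,0,0]]'; done; python3 -m inch '[[-0.05,0.13,0,0],[-0.1,0.27,0,0],[-0.1,0.27,0,0],[-0.1,0.27,0,0],[-0.1,0.27,0,0],[-0.1,0.27,0,0],[-0.1,0.27,0,0],[-0.1,0.27,0,0]]'
```

```text
time: 68.3
ee_pos: [0.5252, -0.2254, 0.1268]
tcp_rot: [-179.9, -0.0, 167.8]
wrist_force: [-3.9, -3.3, 7.7]
opening: 0.0195
grasp_force: 22.8
time: 69.3
ee_pos: [0.5243, -0.2235, 0.1269]
tcp_rot: [-179.8, 0.0, 167.8]
wrist_force: [-1.9, -6.7, 6.3]
opening: 0.0194
grasp_force: 22.6
```

```bash
python3 -m inch '[[-0.05,0.13,0,0],[-0.1,0.27,0,0],[-0.1,0.27,0,0],[-0.1,0.27,0,0],[-0.1,0.27,0,0],[-0.1,0.27,0,0],[-0.1,0.27,0,0],[-0.1,0.27,0,0]]'; python3 -m inch '[[-0.05,0.13,0,0],[-0.05,0.27,0,0],[-0.05,0.27,0,0],[-0.05,0.27,0,0],[-0.05,0.27,0,0],[-0.05,0.27,0,0],[-0.05,0.27,0,0],[-0.05,0.27,0,0]]'
```

```text
time: 70.3
ee_pos: [0.5236, -0.2217, 0.127]
tcp_rot: [-179.7, 0.1, 167.8]
wrist_force: [-0.8, -11.7, 5.5]
opening: 0.0194
grasp_force: 22.7
time: 71.3
ee_pos: [0.5231, -0.2201, 0.1271]
tcp_rot: [-179.6, 0.1, 167.7]
wrist_force: [-1.8, -16.6, 5.4]
opening: 0.0192
grasp_force: 23.2
```

The force rises steeply to 17 N while the travel stalls, so the rail is on its stop. I'll unload, open, rise and clear the view.

```bash
python3 -m inch '[[0.07,-0.2,0,0],[0.15,-0.4,0,0],[0.15,-0.4,0,0],[0.15,-0.4,0,0],[0.15,-0.4,0,0],[0.15,-0.4,0,0],[0.15,-0.4,0,0],[0.15,-0.4,0,0]]'; python3 -m inch '[[0,0,0,0],[0,0,0,0],[0,0,0,0],[0,0,0,0],[0,0,1,0],[0,0,4,0],[0,0,8,0],[0,0,11,0]]' 5; python3 -m inch '[[-4,4,0,0],[-8,8,0,0],[-12,12,0,0],[-16,16,0,0],[-20,20,0,0],[-20,20,0,0],[-20,20,0,0],[-20,20,0,0]]'; python3 - <<'E'
from vials import *
T=bot.camera('top');S=bot.camera('scene')
a=cv2.resize(T['img'][150:255,290:390],(400,420),interpolation=cv2.INTER_CUBIC)
b=cv2.resize(S['img'][220:325,165:265],(400,420),interpolation=cv2.INTER_CUBIC)
cv2.imwrite('pics/c8.png',np.hstack([a,b])[:,:,::-1])
for b,a in blobs(T,.54,-.34,w=35,z=.05):
    p=atz(T,b,.05); X=fit(T,b,p[0],p[1],.02); 
    d=np.array(X[:2])-[.555,-.286];print(a,np.round(X,4),'own y',.213*d[0]+.977*d[1])
# orange bracket
for l,c in (('T',T),('S',S)):
  uv=proj(c,[.55,-.29,.05])[0].astype(int);im=c['img'][uv[1]-25:uv[1]+25,uv[0]-25:uv[0]+25].astype(int)
  m=(im[:,:,0]>180)&(im[:,:,2]<90)&(im[:,:,1]>110);ys,xs=np.nonzero(m);print(l,len(xs),xs.mean()+uv[0]-25,ys.mean()+uv[1]-25)
for n,z in (('lid_knob',.043),('pot',0)):
  for l,c in (('S',S),('T',T)):
    print(n,l,[(np.round(d['point'],1).tolist(),round(d['score'],2),np.round(atz(c,d['point'],z)[:2],3).tolist()) for d in bot.landmark_of(n,c)[:3]])
for b,a in blobs(T,.43,.04,w=20,z=.043,th_=60): print('knob T',b,a,atz(T,b,.045))
for b,a in blobs(S,.43,.04,w=20,z=.043,th_=60): print('knob S',b,a,atz(S,b,.045))
E
```

```text
time: 72.3
ee_pos: [0.5239, -0.2221, 0.1269]
tcp_rot: [-179.8, -0.0, 167.8]
wrist_force: [-5.3, -6.8, 9.4]
opening: 0.019
grasp_force: 22.7
time: 73.3
ee_pos: [0.5248, -0.22, 0.2389]
tcp_rot: [-180.0, 0.1, 167.9]
wrist_force: [0.5, 0.2, -1.0]
opening: 0.0498
grasp_force: 0.0
time: 74.3
ee_pos: [0.3253, -0.0205, 0.2363]
tcp_rot: [-180.0, -0.0, 167.8]
wrist_force: [0.4, 0.3, -0.2]
opening: 0.0496
grasp_force: 0.0
117 [  0.6151  -0.365  137.0209] own y -0.06440767586067171
109 [  0.5595  -0.3524 134.3861] own y -0.06388096807585525
47 [  0.5491  -0.2399 126.085 ] own y 0.04381079450209113
109 [  0.502   -0.3404 131.6639] own y -0.0644537614837748
106 [  0.4452  -0.3275 129.0976] own y -0.0638786625965623
T 22 349.5 200.54545454545456
S 22 201.13636363636363 265.0
lid_knob S [([282.4, 193.6], 0.91, [0.42, 0.039]), ([357.4, 253.2], 0.5, [0.746, 0.13])]
lid_knob T [([247.8, 238.7], 0.94, [0.429, 0.036]), ([316.2, 190.0], 0.47, [0.593, -0.204])]
pot S [([345.7, 186.9], 0.8, [0.472, 0.274])]
pot T [([180.2, 225.8], 0.92, [0.486, 0.277])]
knob S [283.58333333 195.54166667] 72 [0.4309879  0.03767374 0.045     ]
```

View pics/c8.png

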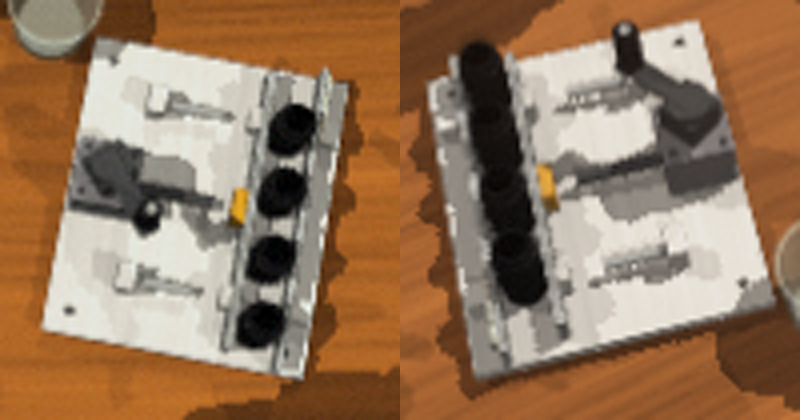

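The four vials stand in line between the closed rails at top crop (292,128) to (262,325). The crank is seated on its hub with the handle toward (148,213), and the rail bracket has moved about 26 mm. Now for the lid.

```bash
python3 -m inch '[[4,2,0,0],[8,4.5,0,0],[10.5,5.9,-3,0],[10.5,5.9,-7,0],[10.5,5.9,-11,0],[10.5,5.9,-11,0],[10.5,5.9,-11,0],[10.5,5.9,-11,0]]' 8.5 40; python3 - <<'E'
from vials import *
S=bot.camera('scene');T=bot.camera('top')
print([(np.round(d['point'],1).tolist(),round(d['score'],2),np.round(atz(S,d['point'],.043)[:2],3).tolist()) for d in bot.landmark_of('lid_knob',S)[:3]])
for b,a in blobs(S,.43,.04,w=20,z=.043,th_=60): print('knob S',b,a,atz(S,b,.045))
# lid disc seen: bright grey mask centroid in scene
for l,c in (('S',S),('T',T)):
  print(l,[(np.round(d['point'],1).tolist(),round(d['score'],2),np.round(atz(c,d['point'],.011)[:2],3).tolist()) for d in bot.find_in('lid_knob',c)[:3]])
E
```

```text
time: 75.6
ee_pos: [0.4306, 0.039, 0.1282]
tcp_rot: [180.0, 0.1, 167.9]
wrist_force: [-0.4, 0.3, -0.5]
opening: 0.085
grasp_force: 0.0
[([282.9, 195.1], 0.82, [0.427, 0.037]), ([414.0, 163.8], 0.55, [0.527, 0.537])]
knob S [283.58333333 195.54166667] 72 [0.4309879  0.03767374 0.045     ]
S [([284.0, 199.7], 0.63, [0.424, 0.043])]
T [([267.7, 243.6], 0.56, [0.414, -0.031])]
```

```bash
python3 -m inch '[[0,0,-3,0],[0,0,-6,0],[0,0,-8,0],[0,0,-9.2,0],[0,0,-9.2,0],[0,0,-9.2,0],[0,0,-9.2,0],[0,0,-9.2,0]]' && python3 -m inch '[[0,0,0,0],[0,0,0,0],[0,0,0,0],[0,0,0,0],[0,0,0,0],[0,0,0,0],[0,0,0,0],[0,0,0,0]]' 1 40; python3 -m inch '[[0,0,1,0],[0,0,2,0],[0,0,4,0],[0,0,8,0],[0,0,12,0],[0,0,14,0],[0,0,14,0],[0,0,14,0]]'; python3 - <<'E'
from vials import *
T=bot.camera('top');S=bot.camera('scene')
save(T,'pot.png')
# pot rim: fit circle at z=.08 in top view: bright rim/edges by radial search
best=[]
for l,c in (('T',T),('S',S)):
  g=cv2.GaussianBlur(cv2.cvtColor(c['img'],cv2.COLOR_RGB2GRAY).astype(np.float32),(3,3),0)
  th=np.linspace(0,2*np.pi,120)
  r=[]
  for x in np.arange(.465,.497,.001):
    for y in np.arange(.255,.287,.001):
      f=lambda R: cv2.remap(g,*[q.astype(np.float32).reshape(-1,1) for q in proj(c,np.c_[x+R*np.cos(th),y+R*np.sin(th),0*th+.08]).T],cv2.INTER_LINEAR).ravel()
      r.append((np.mean(f(.0865))-.5*np.mean(f(.080))-.5*np.mean(f(.093)),x,y))
  r.sort(reverse=True);print(l,np.round(r[:4],3).tolist())
E
```

```text
time: 76.85
ee_pos: [0.43, 0.039, 0.0348]
tcp_rot: [180.0, 0.0, 167.9]
wrist_force: [-0.9, -0.1, -0.4]
opening: 0.0852
grasp_force: 0.0
time: 77.85
ee_pos: [0.4298, 0.039, 0.0345]
tcp_rot: [180.0, 0.0, 167.9]
wrist_force: [-0.9, 0.8, 5.8]
opening: 0.0307
grasp_force: 39.8
time: 78.85
ee_pos: [0.4293, 0.0389, 0.1733]
tcp_rot: [-180.0, -0.1, 167.9]
wrist_force: [-0.3, 0.2, -3.6]
opening: 0.0307
grasp_force: 40.4
T [[17.207, 0.48, 0.274], [16.939, 0.48, 0.275], [16.748, 0.481, 0.274], [16.553, 0.481, 0.275]]
S [[16.54, 0.478, 0.274], [16.366, 0.479, 0.274], [16.201, 0.478, 0.275], [16.008, 0.479, 0.273]]
```

```bash
python3 -m inch '[[1,4,0,0],[2,9,0,0],[3,14,0,0],[4,19,0,0],[5.1,23.3,0,0],[5.1,23.3,-2,0],[5.1,23.3,-4,0],[5.1,23.3,-4.6,0]]' && python3 -m inch '[[0,0,-0.5,0],[0,0,-1,0],[0,0,-1.4,0],[0,0,-1.7,0],[0,0,-1.7,0],[0,0,-1.7,0],[0,0,-1.7,0],[0,0,-1.7,0]]'
```

```text
time: 79.95
ee_pos: [0.4797, 0.2716, 0.1259]
tcp_rot: [-179.9, -0.2, 167.9]
wrist_force: [0.5, -0.3, -3.7]
opening: 0.0309
grasp_force: 41.3
time: 80.95
ee_pos: [0.4807, 0.272, 0.1114]
tcp_rot: [180.0, 0.0, 167.9]
wrist_force: [-0.4, -0.4, -4.5]
opening: 0.0309
grasp_force: 41.3
```

```bash
python3 -m inch '[[0,0,-0.1,0],[0,0,-0.2,0],[0,0,-0.3,0],[0,0,-0.35,0],[0,0,-0.35,0],[0,0,-0.35,0],[0,0,-0.35,0],[0,0,-0.35,0]]'
```

```text
time: 81.95
ee_pos: [0.4807, 0.272, 0.1085]
tcp_rot: [180.0, 0.0, 167.9]
wrist_force: [-4.1, -2.3, 5.4]
opening: 0.0309
grasp_force: 42.2
```

```bash
python3 -m inch '[[0,0,0,0],[0,0,0,0],[0,0,0,0],[0,0,0,0],[0,0,2,0],[0,0,6,0],[0,0,11,0],[0,0,16,0]]' 8.5; python3 -m inch '[[-5,-5,0,0],[-10,-10,0,0],[-15,-15,0,0],[-18,-20,0,0],[-18,-24,0,0],[-18,-24,0,0],[-18,-24,0,0],[-18,-24,0,0]]'; python3 - <<'E'
from vials import *
S=bot.camera('scene');T=bot.camera('top')
P={}
for l,c in (('S',S),('T',T)):
  uv=proj(c,[.48,.27,.117])[0]
  B=[b for b in blobs(c,.48,.27,w=14,z=.117,th_=60)]
  print(l,[(np.round(b,1),a,np.round(atz(c,b,.117),4)) for b,a in B]); P[l]=max(B,key=lambda q:q[1])[0] if B else None
if all(p is not None for p in P.values()): print(tri(S,P['S'],T,P['T']))
for b,a in blobs(T,.54,-.34,w=35,z=.05):
    p=atz(T,b,.05); print(a,np.round(fit(T,b,p[0],p[1],.02),4))
# lid disc circle at z=.085 R=.094
c=T
for l,c in (('T',T),('S',S)):
  g=cv2.GaussianBlur(cv2.cvtColor(c['img'],cv2.COLOR_RGB2HSV)[:,:,1].astype(np.float32),(3,3),0)
  th=np.linspace(0,2*np.pi,120);r=[]
  for z in (.08,.085,.09):
   for x in np.arange(.465,.497,.001):
    for y in np.arange(.255,.290,.001):
      f=lambda R: cv2.remap(g,*[q.astype(np.float32).reshape(-1,1) for q in proj(c,np.c_[x+R*np.cos(th),y+R*np.sin(th),0*th+z]).T],cv2.INTER_LINEAR).mean()
      r.append((f(.098)-f(.090),x,y,z))
  r.sort(reverse=True);print(l,np.round(r[:3],3).tolist())
print(bot.get_obs()['time'],bot.get_obs()['wrist_force'])
E
```

```text
time: 82.95
ee_pos: [0.4805, 0.2719, 0.2693]
tcp_rot: [180.0, 0.0, 167.9]
wrist_force: [1.4, 0.2, 0.7]
opening: 0.0853
grasp_force: 0.0
time: 83.95
ee_pos: [0.301, 0.0329, 0.2676]
tcp_rot: [-180.0, -0.0, 168.0]
wrist_force: [0.1, -0.1, 0.3]
opening: 0.085
grasp_force: 0.0
S [(array([350.2, 167.1]), np.int32(78), array([0.4814, 0.2702, 0.117 ]))]
T [(array([174.2, 222. ]), np.int32(77), array([0.4804, 0.2701, 0.117 ]))]
(array([0.48065762, 0.2705264 , 0.11605899]), np.float64(0.00046749227933201744))
117 [  0.6152  -0.3652 137.0308]
110 [  0.5599  -0.3525 134.4092]
41 [  0.5475  -0.236  125.7743]
109 [  0.5021  -0.3407 131.6905]
106 [  0.4453  -0.3275 129.0985]
T [[113.153, 0.479, 0.269, 0.09], [112.983, 0.479, 0.268, 0.09], [112.538, 0.478, 0.268, 0.09]]
S [[71.376, 0.485, 0.267, 0.09], [71.219, 0.481, 0.271, 0.085], [71.162, 0.484, 0.268, 0.09]]
84.05 [ 0.34103179 -0.0392174   0.41666955]
```

```bash
python3 -c "
from workcell import bot
print(bot.job_done())"
```

```text
the job is handed in; nothing more can be done
None
```

I handed the job in at about 84 s: all four vials stand upright between the rails, the rail is wound home to its stop with the crank seated on its drive end, and the lid is back on the pot; the stop was judged from the crank force and turn count, and the lid was checked by camera measurement rather than viewed, as all 14 pictures were used.

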